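# Press the mounting bushing home in the shaker head and clamp it

### The arm

A 7-joint arm with a two-finger parallel gripper is mounted at the origin on the work surface. World frame = base frame: x ahead of the robot, y to its left, z up, the work surface at z = 0. Lengths are in m, angles in rad, forces in N, time in s.
With the tool pointing down it reaches from about 0.35 to 0.9 m from the base axis. Payload 8.1 kg.
Tool frame: the origin (TCP) lies between the finger pads, 19 mm behind the fingertips; this is the grasp point; z points along the fingers, y is the line along which they close (so a half turn about z gives the same grasp; the last joint's range is limited). The gripper opens to 92 mm and grips with 3 to 60 N. Pads are 19 mm wide; open, the fingers measure 130 mm over their backs; the gripper's body (75 mm by 190 mm) begins 47 mm behind the grasp point.
Start: joints at [1.103, 0.434, 0.025, 1.573, -0.012, 1.134, -0.075], TCP at [0.223, -0.584, 0.246] pointing down, gripper open.
Joint ranges: [-2.62, 2.62], [-0.44, 2.09], [-1.27, 1.32], [0.08, 2.57], [-1.32, 4.46], [0.12, 2], [-2.74, 2.74]. Speed limits (rad/s): [2.22, 2.22, 3.01, 3.01, 3.14, 3.14, 3.14].

### API

Orientations are given as a rotation vector (axis times angle).
In Python, from cell import arm gives the robot as it stands. The module is installed in compiled form; this text tells all that it offers.
- The arm moves only by the shell command python3 -m creep 'ROWS' [OPENING] [FORCE]. ROWS is JSON, a list of rows, each a list of 6 numbers: the shift along the tool's x, y, z scaled (see below), then the turn, a rotation vector about the tool's x, y, z scaled (see below). A call has 1 to 20 rows; each row shifts and turns the commanded pose from where the row before left it, along the tool's axes as they then stand; what a row does not reach is not made up. The controller multiplies each number of a shift by 0.4 m and each number of a turn by 120 degrees. A row lasts 1/12 s, in which the tool goes at most 41.7 mm and 7.16 degrees, less where a joint would pass 70% of its speed; a pose out of reach is approached as far as the arm can. A call with a number of a shift or a turn outside -1 to 1 is refused whole. A call with a gripper value outside its range is refused whole. OPENING is the closure, from -1 (fully open) to 1 (shut), set as the call begins (- or left out, the last holds). The fingers move at their own pace and stop on an object; FORCE is the grip in N (left out, the last holds). Time passes only in rows, so rows that do not move let the fingers close. It gives the time, the measured TCP pose, the force, the opening and the grip force at its end, in the units of the state.
- arm.observe(): the state, without advancing time (a new reading comes with each control period).
- arm.get_image(name): name is "scene" or "top" or "wrist"; returns a dict with "frame" (400x640x3 uint8, red, green, blue), "intrinsics" (3x3 intrinsics, pixels), "rvec" (rotation vector, rad) and "tvec" (3), from world to camera coordinates, as OpenCV has them; the wrist camera has in their place "mount" (4x4, takes a point from camera to tool coordinates, whose origin is the TCP and whose axes are the flange's). Camera axes: x right, y down, z forward; pixel columns grow to the right and rows downward; lengths in m; the calibration is good to about 2 mm. A picture is of the moment at which its call begins: read the wrist's pose just before it. There is no depth.
- arm.sign_off(): hands the job in; it is judged then, once.
The state is a dict: "clock": time; "joints": joint angles; "dq": joint speeds; "joint_efforts": joint torques, N m; "position": TCP position; "ee_rot": TCP orientation; "force": force on the tool from outside, world axes, zero at the start; "ft_torque": the same for the moment, N m; "width": opening from 0.0 (shut) to 1.0 (fully open); "gripper_force": force on a finger pad.
Only numpy, scipy, OpenCV 4.12 (cv2) and the standard library are available. Lean on these libraries where they do the work, as an engineer would, in place of code of your own. Each camera call takes 0.05 s, during which the arm holds its last target. There are 200 camera calls.

### The job

Put the bronze bushing whose spigot fits the shaker head's bore into that bore, spigot down, and press it in until its shoulder sits flush on the head's top face all round. Then swing the clamp finger over the shoulder by turning the black knob clockwise to its stop, let go, and leave the other loose things where they are.

Things in the scene. Friction and masses are not known exactly. Their poses are not given: they have to be found in the camera images.
- bushing: The bushing to fit: bronze, round, 72 mm tall, standing on its spigot. From below: spigot 40 mm diameter, 34 long, its foot tapering to 32 mm over the lowest 6 mm; shoulder 60 mm diameter, 8 thick; plain neck 34 mm diameter, 30 long (grip here), flat on top where it can be pushed. About 0.2 kg. Origin: centre of the spigot's underside, z up along its axis.
- shoulder (a point): Centre of the underside of the fitting bushing's shoulder, 34 mm above the bushing's origin.
- wide_bushing: The other bronze bushing, which does not fit: 56 mm tall, spigot 53 mm diameter and 26 mm long, shoulder 60 mm by 8 mm, neck 34 mm diameter and 22 mm long. Origin: centre of its underside. Leave it where it is.
- head: Shaker head, fixed: aluminium block 110 x 210 x 60 mm (x, y, z) on a 150 x 250 x 8 mm steel base plate. Origin: centre of the underside, on the table. The bore is 45 mm to +y of the centre of its top face, the clamp's pivot 45 mm to -y.
- head_hole0 (a point): Centre of the bore's mouth in the head's top face, 60 mm above the table. Bore 42 mm diameter, 50 deep, 2 mm chamfer. The spigot slides in freely for 16 mm, then meets a friction collar in the bore that must be pushed down with it: the last 18 mm need a steady push of about 12 N (its weight is not enough), and it stays where it is left.
- clamp (a joint): Swing clamp on the head, rad. At 0 its finger points 1.35 rad counter-clockwise (from above) of the pivot-to-bore direction; grows clockwise; 1.35 is the stop, finger pointing at the bore. Starts at 0 to 0.2; stiff (0.06 N m), stays put. Finger 18 mm wide, 10 thick, 64 long from the pivot, underside 11 mm above the head's top: it passes over the 8 mm shoulder only if the bushing is home.
- clamp_grip (a point): Point on the clamp's vertical pivot axis in its black bakelite bar knob, 113 mm above the table; the height for the TCP. The bar is 60 mm long, 22 mm wide (grip across this), from 93 to 127 mm above the table, on a round hub 44 mm in diameter. Axes: x along the bar and along the finger from pivot to tip, z up.
- housing: Titanium accelerometer housing, upright, 44 mm diameter, 69 mm tall; origin at the centre of its underside. Leave alone.
- test_block: Red anodized test block, 60 x 60 x 50 mm; origin at the centre of its underside. Leave alone.
- stud0: Stainless mounting stud lying on the grey damping pad (100 x 130 x 8 mm), 70 mm long along its x, 14 mm diameter with a 22 mm collar; origin below its middle, on the pad. Leave alone.
- stud1: A second such stud, beside the first. Leave alone.
Mind the look-alikes: they are no part of the job. What is shaped like the bushing but yellow is not meant.

How it is judged:
By the outcome, as a careful person would: the job done as asked, in the order asked, and still so for the second after the job is handed in, with the robot touching nothing.
It also fails if it takes over 64 s, if anything falls off the work surface, if the arm or the gripper's body presses on something with over 40 N, if the wrist force passes 120 N, or if a joint passes its speed limit or range.

## Working session

There is one attempt and no reset: what is moved stays moved. The work goes in short steps, Python scripts to look and compute and a shell command to move; the robot and the scene stay as the last step left them, time stands still between calls to the robot, and variables do not carry over. Pictures are saved under pics/ and viewed, at most 12 in all, crops included, and the job is handed in when it is done.

```bash
mkdir -p pics; cat > h.py <<'E'
import numpy as np, cv2
from cell import arm
from scipy.spatial.transform import Rotation as R
def grab(n):
    s=arm.observe(); g=arm.get_image(n); return s,g
def cam(g,s=None):
    if 'rvec' in g and g.get('rvec') is not None:
        Rc=cv2.Rodrigues(np.array(g['rvec'],float))[0]; t=np.array(g['tvec'],float).ravel()
        return Rc.T, -Rc.T@t
    M=np.array(g['mount']); Rt=R.from_rotvec(s['ee_rot']).as_matrix()
    return Rt@M[:3,:3], Rt@M[:3,3]+np.array(s['position'])
def ray(g,px,s=None):
    Rw,c=cam(g,s); K=np.array(g['intrinsics'])
    return c, Rw@np.linalg.inv(K)@np.array([px[0],px[1],1.])
def plane(g,px,z,s=None):
    c,d=ray(g,px,s); return c+d*(z-c[2])/d[2]
def proj(g,P,s=None):
    Rw,c=cam(g,s); p=np.array(g['intrinsics'])@(Rw.T@(np.array(P)-c)); return p[:2]/p[2]
def save(g,n): cv2.imwrite('pics/'+n,g['frame'][:,:,::-1])
E
python3 - <<'E'
from h import *
for n in('top','scene'):
    s,g=grab(n); save(g,n+'0.png'); print(n,cam(g)[1],np.array(g['intrinsics'])[0])
print(s)
E
```

```text
top [0.39080693 0.05242372 1.05051184] [380.05366126   0.         320.45881655]
scene [ 1.10359858 -0.27989255  0.74255533] [385.62064537   0.         320.45601691]
{'clock': 0.05, 'joints': array([ 1.10341502,  0.43522196,  0.024952  ,  1.57411434, -0.01160589,
        1.13400999, -0.07512922]), 'dq': array([-0.00102015, -0.00019466, -0.00016688, -0.0018367 , -0.00051926,
       -0.00155109,  0.00081586]), 'joint_efforts': array([ 1.91617706e-03, -6.69778562e+01,  9.88616198e-01, -3.15501523e+01,
       -6.05559954e-02,  3.74735089e-02,  1.05079059e-04]), 'position': array([ 0.22274891, -0.5834264 ,  0.24473868]), 'ee_rot': array([-3.08797903e+00, -5.69416164e-01,  6.59589342e-04]), 'force': array([0.26641668, 0.39613357, 0.32805282]), 'ft_torque': array([-0.0170212 ,  0.01921484, -0.0674709 ]), 'gripper_force': 0.0, 'width': 1.0010681169107507}
```

View pics/top0.png

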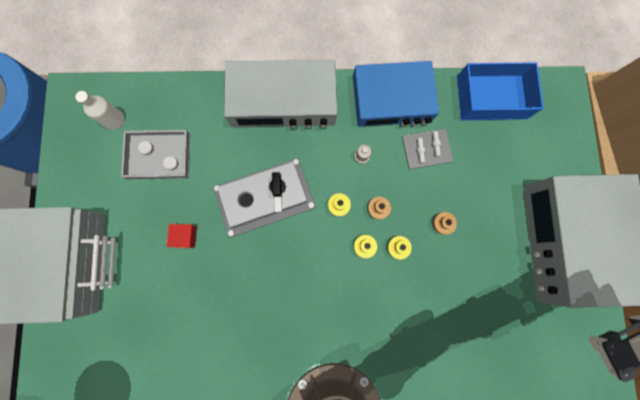

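View pics/scene0.png

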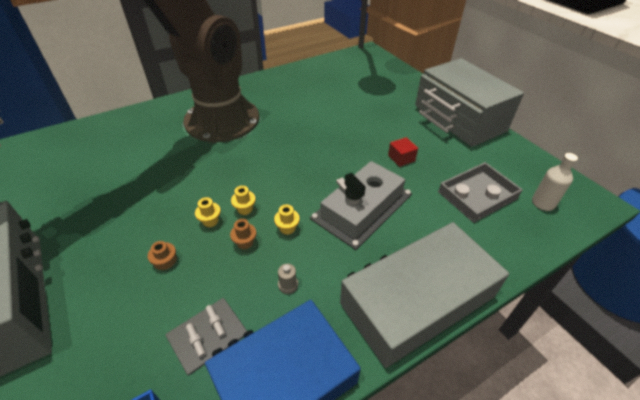

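The top view shows the robot base at the bottom (335,390), bronze bushings at (380,208) and (445,223), three yellow look-alikes, the head with its bore at (246,200) and its knob at (277,185). In the scene view the bronze one at (243,235) looks taller than the one at (162,255).

```bash
python3 - <<'E'
from h import *
T=grab('top')[1];S=grab('scene')[1]
def blobs(g,lo,hi,amin):
    h=cv2.cvtColor(g['frame'],cv2.COLOR_RGB2HSV); m=cv2.inRange(h,lo,hi)
    n,l,st,c=cv2.connectedComponentsWithStats(m)
    return [(c[i].round(1),st[i]) for i in range(1,n) if st[i,4]>amin]
for nm,g in(('top',T),('scene',S)):
    for c,st in blobs(g,(5,110,70),(17,255,255),100):
        print(nm,c,st, plane(g,c,0.04).round(3))
f=T['frame'][180:220,225:270].min(2)
m=((T['frame'].max(2)<75)).astype('uint8')
n,l,st,c=cv2.connectedComponentsWithStats(m)
for i in range(1,n):
    if 210<c[i][0]<300 and 165<c[i][1]<230 and st[i,4]>15: print('dark',c[i],st[i],plane(T,c[i],.06),plane(T,c[i],.12))
for p in((216.5,188),(296,161.5),(311,206),(231,234)): print(plane(T,p,.01).round(4))
for P in ((.2,.0,.05),): print(proj(T,P))
print([plane(T,p,.04).round(3) for p in((339,205),(365,246),(400,248),(363,153))])
E
```

```text
top [621.4 114.5] [ 592   59   48  116 3464] [ 0.774 -0.854  0.04 ]
top [597.9 137.6] [590  90  16  83 158] [ 0.707 -0.774  0.04 ]
top [378.4 207.6] [368 198  22  20 339] [ 0.523 -0.138  0.04 ]
top [444.  222.8] [433 213  23  21 354] [ 0.477 -0.313  0.04 ]
top [630.5 313.3] [624 307  16  20 175] [ 0.227 -0.787  0.04 ]
top [637.6 383.2] [635 369   5  31 111] [ 0.056 -0.776  0.04 ]
scene [24.9  1.6] [ 12   0  36   6 118] [-1.414 -0.494  0.04 ]
scene [415.7  28.5] [ 364    0  101   72 5204] [-0.177  0.99   0.04 ]
scene [301.9  41.5] [ 263   20   96   48 2060] [-0.314  0.483  0.04 ]
scene [242.9 233.3] [231 219  25  29 482] [ 0.525 -0.139  0.04 ]
scene [161.4 254.6] [148 242  27  27 499] [ 0.489 -0.318  0.04 ]
dark [276.6459144  184.42801556] [270 173  15  23 257] [0.58934601 0.13301974 0.06      ] [0.57731955 0.12813765 0.12      ]
dark [245.56060606 199.49242424] [239 194  14  12 132] [0.55100423 0.214722   0.06      ] [0.54130032 0.20489082 0.12      ]
[0.5933 0.3029 0.01  ]
[0.6639 0.0821 0.01  ]
[0.5364 0.0431 0.01  ]
[0.4653 0.2618 0.01  ]
[331.6725186  335.93073816]
[array([ 0.533, -0.032,  0.04 ]), array([ 0.422, -0.097,  0.04 ]), array([ 0.414, -0.19 ,  0.04 ]), array([ 0.676, -0.104,  0.04 ])]
```

```bash
cat >> h.py <<'E'
def units(target, yaw=None, n=None, start=None):
    """per-row numbers (no turn during shift) to reach target; yaw = wanted world angle of tool x, deg"""
    s=arm.observe(); Rt=R.from_rotvec(s['ee_rot']).as_matrix()
    d=np.array(target)-(s['position'] if start is None else start)
    L=Rt.T@d; n=n or int(np.ceil(np.linalg.norm(d)/.036))
    y0=np.degrees(np.arctan2(Rt[1,0],Rt[0,0]))
    print('rows',n,'units/row',(L/.4/n).round(4),'total',(L/.4).round(4),'yaw',y0.round(2),'toolz',Rt[:,2].round(4),'pos',np.round(s['position'],4))
    if yaw is not None: print('turn units tot (tool z)',((y0-yaw+180)%360-180)/120)
E
python3 - <<'E'
from h import *
print(np.array(grab('wrist')[1]['mount']).round(3), grab('wrist')[1]['intrinsics'][0])
units([.524,-.138,.26])
E
```

```text
[[ 0.    -0.969 -0.248  0.066]
 [ 1.    -0.     0.    -0.001]
 [-0.    -0.248  0.969 -0.139]
 [ 0.     0.     0.     1.   ]] [350.98264949   0.         320.11677481]
rows 15 units/row [ 0.0734 -0.0515 -0.0024] total [ 1.1007 -0.7726 -0.0365] yaw 20.9 toolz [-2.e-04  5.e-04 -1.e+00] pos [ 0.2229 -0.5838  0.2453]
```

```bash
python3 -m creep '[[0.04,-0.028,-0.001,0,0,0],[0.08,-0.056,-0.003,0,0,0],[0.08,-0.056,-0.003,0,0,0],[0.08,-0.056,-0.003,0,0,0],[0.08,-0.056,-0.003,0,0,0],[0.08,-0.056,-0.003,0,0,0],[0.08,-0.056,-0.003,0,0,0],[0.08,-0.056,-0.003,0,0,0],[0.08,-0.056,-0.003,0,0,0],[0.08,-0.056,-0.003,0,0,0],[0.08,-0.056,-0.003,0,0,0],[0.08,-0.056,-0.003,0,0,0],[0.08,-0.056,-0.003,0,0,0],[0.07,-0.05,-0.003,0,0,0],[0.04,-0.028,-0.001,0,0,0],[0.03,-0.02,0,0,0,0],[0,0,0,0,0,0],[0,0,0,0,0,0],[0,0,0,0,0,0]]' -1 40
python3 - <<'E'
from h import *
s,g=grab('wrist'); save(g,'w1.png'); np.savez('w1.npz',f=g['frame'])
units([.524,-.138,.26])
print(proj(g,[.524,-.138,.04],s),proj(g,[.48,-.315,.04],s))
h=cv2.cvtColor(g['frame'],cv2.COLOR_RGB2HSV); m=cv2.inRange(h,(5,110,60),(17,255,255))
n,l,st,c=cv2.connectedComponentsWithStats(m)
for i in range(1,n):
    if st[i,4]>300: print(c[i],st[i],plane(g,c[i],.042,s))
E
```

```text
clock: 1.88
position: [0.5344, -0.1243, 0.2618]
ee_rot: [3.089, 0.568, -0.001]
force: [-0.3, -0.3, -0.1]
width: 1.0
gripper_force: 0.0
rows 1 units/row [-0.0361  0.0221  0.0047] total [-0.0361  0.0221  0.0047] yaw 20.78 toolz [-5.e-04 -7.e-04 -1.e+00] pos [ 0.5344 -0.1246  0.2619]
[329.11824578 191.38587095] [461.40982575 281.49577483]
[328.97391709 191.05309735] [ 302  165   56   55 2147] [ 0.52467884 -0.13751995  0.042     ]
```

View pics/w1.png

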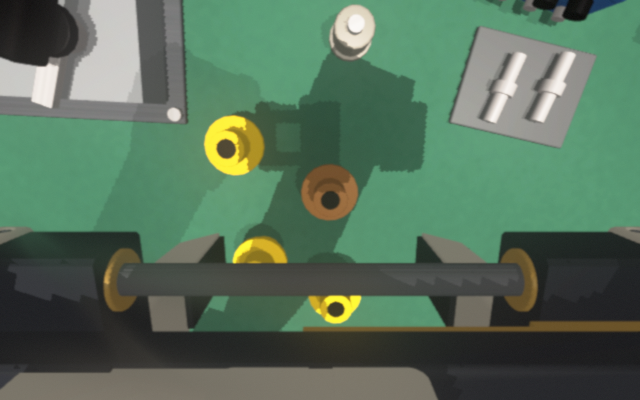

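The wrist view shows bronze A at (329,191), with its dark bore on the neck top at (330,200), the yellow ones around it, and the studs and housing above. Next I check A's height from three views.

```bash
python3 - <<'E'
from h import *
def hole(g,c,r,bmax=None):
    x,y=map(int,c); f=g['frame'][y-r:y+r,x-r:x+r].max(2).astype(float)
    t=f.min()+.35*(np.median(f)-f.min()); m=(f<t).astype('uint8')
    n,l,st,cc=cv2.connectedComponentsWithStats(m); i=1+np.argmax(st[1:,4]); return cc[i]+[x-r,y-r],st[i,4]
def tri(obs):
    A=np.zeros((3,3));b=np.zeros(3)
    for c,d in obs:
        d=d/np.linalg.norm(d);P=np.eye(3)-np.outer(d,d);A+=P;b+=P@c
    X=np.linalg.solve(A,b); return X,[np.linalg.norm(np.cross(X-c,d/np.linalg.norm(d))) for c,d in obs]
s,W=grab('wrist');T=grab('top')[1];S=grab('scene')[1]
a=[hole(W,(329,197),14),hole(T,(380,208),7),hole(S,(243,229),8)]
b=[hole(T,(445,223),7),hole(S,(162,248),8)]
print(a,b)
print('A',tri([ray(W,a[0][0],s),ray(T,a[1][0]),ray(S,a[2][0])]),tri([ray(W,a[0][0],s),ray(S,a[2][0])])[0])
print('B',tri([ray(T,b[0][0]),ray(S,b[1][0])]))
print('A at .072 by wrist',plane(W,a[0][0],.072,s))
im=cv2.resize(S['frame'][200:280,130:310],None,fx=4,fy=4,interpolation=2);cv2.imwrite('pics/s1.png',im[:,:,::-1])
E
```

```text
[(array([329.76190476, 199.38961039]), np.int32(231)), (array([379.62222222, 205.28888889]), np.int32(45)), (array([240.86956522, 224.08695652]), np.int32(23))] [(array([438.6, 226. ]), np.int32(15)), (array([158. , 246.5]), np.int32(20))]
A (array([ 0.52400498, -0.1375361 ,  0.0719224 ]), [np.float64(0.0011926298384016996), np.float64(0.002192959411234665), np.float64(0.0011127500791058974)]) [ 0.52294794 -0.13847213  0.07094109]
B (array([ 0.46679526, -0.30893903,  0.03804014]), [np.float64(0.010372379610373555), np.float64(0.010372379610373525)])
A at .072 by wrist [ 0.52315766 -0.13839609  0.072     ]
```

View pics/s1.png

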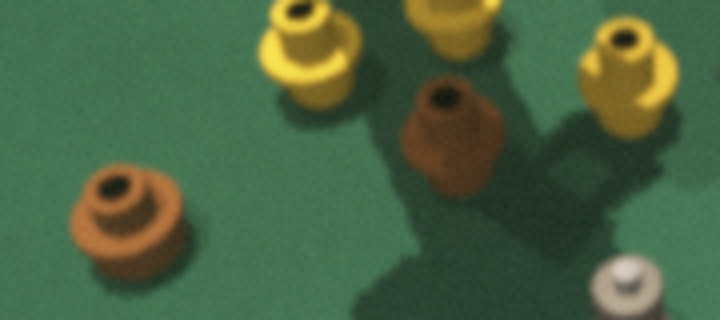

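Bronze A is the fitting bushing: narrow spigot, top at z≈0.072. It stands at about (0.5235,-0.138).

```bash
python3 - <<'E'
from h import *
units([.5235,-.138,.12],n=6)
print(arm.observe()['joints'].round(2))
E
```

```text
rows 6 units/row [-0.0063  0.0037  0.0592] total [-0.038   0.0221  0.355 ] yaw 20.79 toolz [-1.e-04 -5.e-04 -1.e+00] pos [ 0.5346 -0.1243  0.262 ]
[ 0.3   0.31 -0.22  1.72  0.08  1.12 -1.15]
```

```bash
python3 -m creep '[[-0.019,0.011,0.02,0,0,0],[-0.019,0.011,0.04,0,0,0],[0,0,0.04,0,0,-0.03],[0,0,0.04,0,0,-0.055],[0,0,0.04,0,0,-0.055],[0,0,0.03,0,0,-0.055],[0,0,0.03,0,0,-0.055],[0,0,0.03,0,0,-0.055],[0,0,0.02,0,0,-0.055],[0,0,0.02,0,0,-0.055],[0,0,0.02,0,0,-0.055],[0,0,0.02,0,0,-0.055],[0,0,0,0,0,-0.055],[0,0,0,0,0,-0.055],[0,0,0,0,0,-0.055],[0,0,0,0,0,-0.055],[0,0,0,0,0,-0.036],[0,0,0,0,0,0],[0,0,0,0,0,0],[0,0,0,0,0,0]]' -0.3 40
python3 - <<'E'
from h import *
units([.5235,-.138,.064],n=4,yaw=107.9)
s,g=grab('wrist');save(g,'w2.png')
h=cv2.cvtColor(g['frame'],cv2.COLOR_RGB2HSV); m=cv2.inRange(h,(5,110,40),(17,255,255))
n,l,st,c=cv2.connectedComponentsWithStats(m)
for i in range(1,n):
    if st[i,4]>300: print(c[i],st[i],plane(g,c[i],.042,s))
E
```

```text
clock: 3.75
position: [0.5236, -0.1372, 0.1217]
ee_rot: [-1.701, -2.641, 0.0]
force: [-1.1, -0.5, -0.2]
width: 0.651
gripper_force: 0.0
rows 4 units/row [-0.0004 -0.0003  0.0361] total [-0.0017 -0.0011  0.1443] yaw 114.42 toolz [-3.e-04 -1.e-04 -1.e+00] pos [ 0.5236 -0.1372  0.1217]
turn units tot (tool z) 0.054358958357501784
[318.87967866 215.2724119 ] [ 274  174   90   89 5477] [ 0.52171512 -0.13561601  0.042     ]
```

View pics/w2.png

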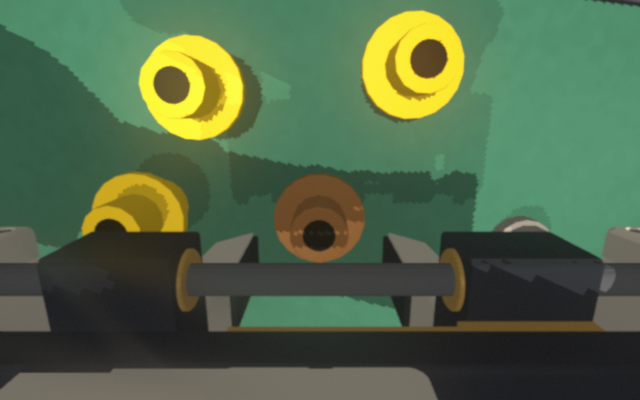

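The bushing is centred between the open fingers, with its hole at (319,235). Now I go down, grip and lift.

```bash
python3 -m creep '[[0,-0.001,0.03,0,0,0.03],[-0.001,0,0.04,0,0,0.024],[0,0,0.04,0,0,0],[0,0,0.025,0,0,0],[0,0,0.009,0,0,0],[0,0,0,0,0,0],[0,0,0,0,0,0],[0,0,0,0,0,0]]' -0.3 40
python3 -m creep '[[0,0,0,0,0,0],[0,0,0,0,0,0],[0,0,0,0,0,0],[0,0,0,0,0,0],[0,0,0,0,0,0],[0,0,0,0,0,0],[0,0,0,0,0,0]]' 1 45
python3 -m creep '[[0,0,-0.02,0,0,0],[0,0,-0.06,0,0,0],[0,0,-0.08,0,0,0],[0,0,-0.06,0,0,0],[0,0,-0.03,0,0,0],[0,0,0,0,0,0],[0,0,0,0,0,0]]'
python3 - <<'E'
from h import *
units([.551,.215,.164],yaw=107.9)
s,g=grab('wrist');save(g,'w3.png')
p=np.array(s['position']); print(s['width'],s['gripper_force'])
h=cv2.cvtColor(g['frame'],cv2.COLOR_RGB2HSV); m=cv2.inRange(h,(5,110,40),(17,255,255))
n,l,st,c=cv2.connectedComponentsWithStats(m)
for i in range(1,n):
    if st[i,4]>300: print(c[i],st[i])
E
```

```text
clock: 4.47
position: [0.5244, -0.1372, 0.0651]
ee_rot: [1.843, 2.543, 0.001]
force: [0.2, 0.3, 0.1]
width: 0.649
gripper_force: 0.0
clock: 5.05
position: [0.5239, -0.1373, 0.0645]
ee_rot: [1.843, 2.544, -0.0]
force: [0.1, -0.0, 1.6]
width: 0.361
gripper_force: 45.0
clock: 5.63
position: [0.5237, -0.1375, 0.1641]
ee_rot: [1.844, 2.543, -0.0]
force: [-0.0, -0.9, -2.1]
width: 0.362
gripper_force: 45.0
rows 10 units/row [ 0.0816  0.0339 -0.    ] total [ 8.163e-01  3.389e-01 -1.000e-04] yaw 108.11 toolz [ 4.e-04 -5.e-04 -1.e+00] pos [ 0.5237 -0.1375  0.1641]
turn units tot (tool z) 0.001787390130269273
0.3615647062790664 44.960569739341736
[319.62925046 228.6213894 ] [ 263  193  114   70 5470]
[320.26644737 305.16557018] [285 296  71  21 912]
```

View pics/w3.png

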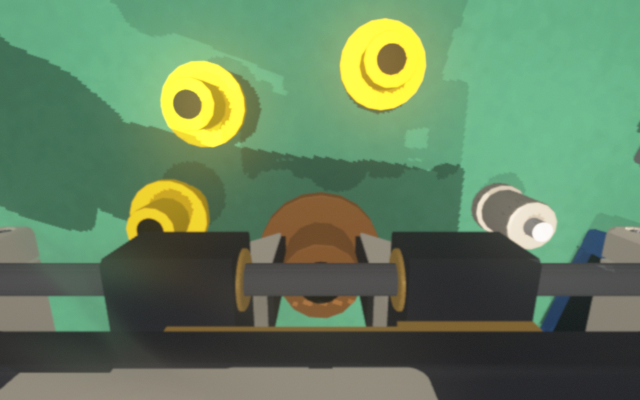

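The bushing is held: shoulder rim at cols 263–377, neck between the pads. I lift clear of the knob and stop short of the bore to measure it.

```bash
python3 -m creep '[[0,0,-0.04,0,0,0],[0.02,0.01,-0.06,0,0,0],[0.05,0.028,-0.025,0,0,0],[0.07,0.04,0,0,0,0],[0.07,0.04,0,0,0,0],[0.07,0.04,0,0,0,0],[0.07,0.04,0,0,0,0],[0.07,0.04,0,0,0,0],[0.07,0.04,0,0,0,0],[0.06,0.034,0,0,0,0],[0.03,0.017,0,0,0,0],[0.013,0.008,0,0,0,0],[0,0,0,0,0,0],[0,0,0,0,0,0],[0,0,0,0,0,0]]'
python3 - <<'E'
from h import *
s,g=grab('wrist');save(g,'w4.png')
pb=proj(g,[.551,.215,.06],s);pp=proj(g,[.5785,.13,.127],s);print(pb,pp)
f=g['frame'].max(2); m=(f<60).astype('uint8')
n,l,st,c=cv2.connectedComponentsWithStats(m)
for i in range(1,n):
    if st[i,4]>300: print(c[i],st[i],plane(g,c[i],.06,s))
units([.5505,.2164,.2144])
E
```

```text
clock: 6.93
position: [0.5781, 0.1278, 0.2137]
ee_rot: [1.846, 2.541, -0.003]
force: [-0.4, -1.3, -2.2]
width: 0.36
gripper_force: 45.0
[322.33408162  80.3023348 ] [322.42557905 212.47286615]
[490.51679539 251.02182175] [  388   131   211   195 16314] [0.73859726 0.12410859 0.06      ]
[321.256      188.85955556] [ 281  176   87   38 1125] [0.57736914 0.13132074 0.06      ]
[334.9611834  340.13231064] [    0   233   640   167 36505] [ 0.63576981 -0.00553003  0.06      ]
rows 3 units/row [ 0.0773  0.0009 -0.0005] total [ 0.2319  0.0027 -0.0014] yaw 107.99 toolz [-6.0e-04 -1.4e-03 -1.0e+00] pos [0.5781 0.1279 0.2139]
```

View pics/w4.png

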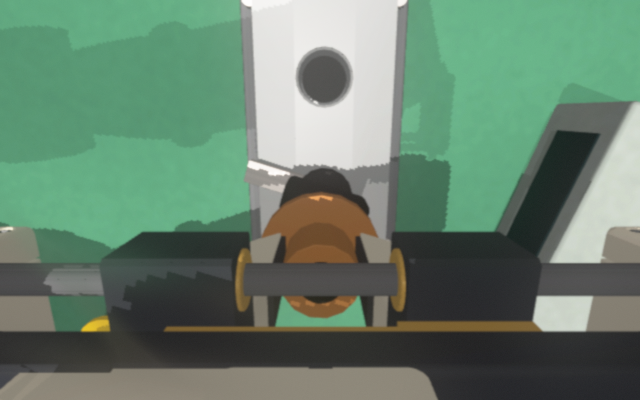

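The bore mouth is at about (324,76), with outer rim cols 296–352 and rows 46–106. The finger points left of the knob at (250,172).

```bash
python3 - <<'E'
from h import *
s,g=grab('wrist'); f=g['frame'].max(2)
m=(f[30:120,280:370]<150).astype('uint8')
cs=cv2.findContours(m,cv2.RETR_EXTERNAL,cv2.CHAIN_APPROX_NONE)[0]; c=max(cs,key=cv2.contourArea)
e=cv2.fitEllipse(c); p=np.array(e[0])+[280,30]; print(p,e[1])
for q in (p,): print(plane(g,q,.06,s))
b=plane(g,p,.06,s); print([np.linalg.norm(plane(g,p+d,.06,s)-b) for d in ([e[1][0]/2,0],[0,e[1][1]/2])])
T=grab('top')[1]; print(proj(T,b))
for o in (-.0005,-.002): units(b+np.array([-.31,.95,0])*(-o)+[0,0,.1539])
E
```

```text
[323.49515152  76.3422966 ] (52.19267654418945, 53.99899673461914)
[0.55107453 0.21824404 0.06      ]
[np.float64(0.020586190588576976), np.float64(0.020505304595293875)]
[244.21022581 199.49925636]
rows 3 units/row [0.0786 0.0016 0.0003] total [0.2357 0.0049 0.0008] yaw 108.01 toolz [-0.e+00 -8.e-04 -1.e+00] pos [0.5782 0.1284 0.2143]
rows 3 units/row [0.0798 0.0016 0.0003] total [0.2395 0.0049 0.0008] yaw 108.01 toolz [-0.e+00 -8.e-04 -1.e+00] pos [0.5782 0.1284 0.2143]
```

```bash
python3 -m creep '[[0.04,0.001,0,0,0,0],[0.04,0.001,0,0,0,0],[0,0,0,0,0,0],[0,0,0,0,0,0],[0,0,0,0,0,0]]'
python3 - <<'E'
from h import *
def ell(g,c,r,th):
    c=np.round(c).astype(int); k=8; f=g['frame'].max(2)[c[1]-r:c[1]+r,c[0]-r:c[0]+r]
    f=cv2.resize(f,None,fx=k,fy=k,interpolation=cv2.INTER_CUBIC)
    cs=cv2.findContours((f<th).astype('uint8'),cv2.RETR_EXTERNAL,cv2.CHAIN_APPROX_NONE)[0]
    e=cv2.fitEllipse(max(cs,key=cv2.contourArea)); return (np.array(e[0])+.5)/k-.5+c-r, np.array(e[1])/k
s,g=grab('wrist'); q=proj(g,[.551,.217,.06],s)
for nm,G,ss,r in(('w',g,s,38),('top',grab('top')[1],None,10),('scene',grab('scene')[1],None,11)):
    q=proj(G,[.551,.217,.06],ss)
    for th in(100,130,150):
        try: p,a=ell(G,q,r,th); print(nm,th,p.round(1),a.round(1),plane(G,p,.059,ss).round(4))
        except Exception as e: print(nm,e)
for P in([.5238,-.138,0],): print(s['position'],s['ee_rot'])
S=grab('scene')[1]; c=cv2.resize(S['frame'][100:240,280:440],None,fx=4,fy=4,interpolation=2); cv2.imwrite('pics/s2.png',c[:,:,::-1])
E
```

```text
clock: 7.5
position: [0.5692, 0.1597, 0.2143]
ee_rot: [1.844, 2.542, -0.001]
force: [0.5, -1.2, -1.1]
width: 0.36
gripper_force: 45.0
w 100 [321.7 120.2] [43.4 44. ] [0.5512 0.2177 0.059 ]
w 130 [321.7 119.6] [50.1 51.6] [0.5511 0.2181 0.059 ]
w 150 [321.6 119.6] [51.7 53.1] [0.551  0.2181 0.059 ]
top 100 [239.7 202.5] [ 3.5 21.5] [0.5436 0.2301 0.059 ]
top 130 [245.4 198.6] [20.4 24.2] [0.5535 0.2152 0.059 ]
top 150 [245.4 198.7] [20.7 24.2] [0.5533 0.2154 0.059 ]
scene 100 [374.2 181.6] [10.9 16. ] [0.5538 0.2165 0.059 ]
scene 130 [374.2 181.4] [13.4 18.7] [0.5531 0.217  0.059 ]
scene 150 [373.5 180.5] [25.9 25.9] [0.5494 0.2175 0.059 ]
[0.5691615  0.15970211 0.2143498 ] [ 1.84428483e+00  2.54243668e+00 -7.52722944e-04]
```

View pics/s2.png

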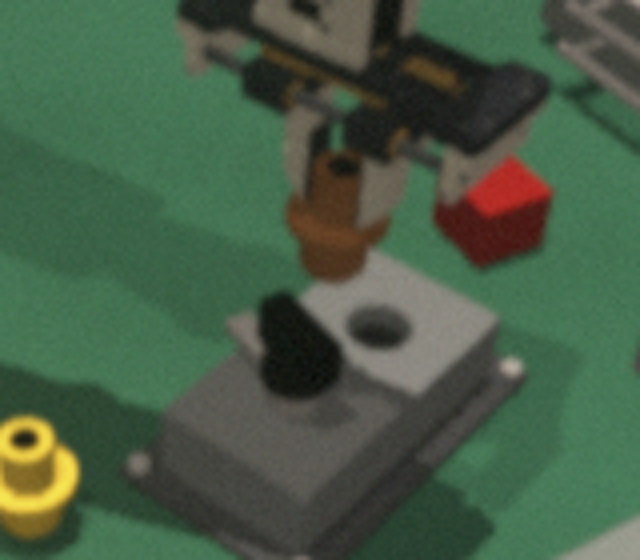

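In the scene view the bushing hangs beside the bore, and the bore centre is at about crop (379,327). I move over it and descend.

```bash
python3 - <<'E'
from h import *
units([.551,.2189,.134],yaw=108)
E
```

```text
rows 3 units/row [0.0515 0.0008 0.0669] total [0.1546 0.0025 0.2006] yaw 108.06 toolz [ 1.e-04 -4.e-04 -1.e+00] pos [0.5692 0.1598 0.2143]
turn units tot (tool z) 0.0004711342687488222
```

```bash
python3 -m creep '[[0.04,0.001,0,0,0,0],[0.06,0.001,0.02,0,0,0],[0.04,0.001,0.05,0,0,0],[0.015,0,0.05,0,0,0],[0,0,0.05,0,0,0],[0,0,0.02,0,0,0],[0,0,0.01,0,0,0],[0,0,0,0,0,0],[0,0,0,0,0,0],[0,0,0,0,0,0]]'
python3 -m creep '[[0,0,0.006,0,0,0],[0,0,0.008,0,0,0],[0,0,0.008,0,0,0],[0,0,0.008,0,0,0],[0,0,0,0,0,0],[0,0,0,0,0,0],[0,0,0,0,0,0]]'
python3 -m creep '[[0,0,0.008,0,0,0],[0,0,0.008,0,0,0],[0,0,0.008,0,0,0],[0,0,0,0,0,0],[0,0,0,0,0,0],[0,0,0,0,0,0]]'
python3 - <<'E'
from h import *
units([.551,.2189,.108],yaw=108)
print(arm.observe()['force'],arm.observe()['ft_torque'])
E
```

```text
clock: 8.53
position: [0.5516, 0.2201, 0.1355]
ee_rot: [1.844, 2.542, 0.002]
force: [0.0, 0.1, -1.0]
width: 0.361
gripper_force: 45.0
clock: 9.12
position: [0.5507, 0.2201, 0.1223]
ee_rot: [-1.843, -2.544, 0.0]
force: [0.3, 0.1, -1.7]
width: 0.366
gripper_force: 45.0
clock: 9.62
position: [0.5509, 0.2197, 0.1125]
ee_rot: [1.844, 2.543, -0.001]
force: [2.5, -1.6, -3.0]
width: 0.363
gripper_force: 45.0
rows 1 units/row [-0.0019 -0.0004  0.0112] total [-0.0019 -0.0004  0.0112] yaw 108.12 toolz [-0.e+00 -5.e-04 -1.e+00] pos [0.5509 0.2197 0.1125]
turn units tot (tool z) 0.0010011392617878792
[ 2.46259754 -1.58360817 -3.01667794] [-0.49810959 -0.907582    0.03421825]
```

Entered cleanly with small forces. Now I press it in.

```bash
python3 -m creep '[[-0.002,0.001,0.004,0,0,0],[0,0,0.006,0,0,0],[0,0,0.006,0,0,0],[0,0,0.006,0,0,0],[0,0,0.006,0,0,0],[0,0,0,0,0,0],[0,0,0,0,0,0]]' 1 55
python3 -m creep '[[0,0,0.006,0,0,0],[0,0,0.006,0,0,0],[0,0,0.006,0,0,0],[0,0,0.006,0,0,0],[0,0,0.002,0,0,0],[0,0,0,0,0,0],[0,0,0,0,0,0],[0,0,0,0,0,0]]'
python3 - <<'E'
from h import *
print(arm.observe()['force'],arm.observe()['ft_torque'],arm.observe()['position'])
E
```

```text
clock: 10.2
position: [0.5514, 0.2196, 0.1019]
ee_rot: [1.843, 2.544, 0.001]
force: [1.1, -2.2, 5.1]
width: 0.361
gripper_force: 55.0
clock: 10.87
position: [0.5515, 0.2196, 0.0916]
ee_rot: [1.843, 2.543, 0.001]
force: [0.4, -3.1, 6.0]
width: 0.358
gripper_force: 55.0
[ 0.3897811  -3.05407104  5.97180957] [-0.62626116 -0.09398089  0.02078092] [0.55147022 0.21962143 0.09162499]
```

```bash
python3 -m creep '[[-0.001,0,0.004,0,0,0],[0,0,0.004,0,0,0],[0,0,0,0,0,0],[0,0,0,0,0,0],[0,0,0,0,0,0],[0,0,0,0,0,0]]'
python3 -m creep '[[0,0,0.004,0,0,0],[0,0,0.004,0,0,0],[0,0,0,0,0,0],[0,0,0,0,0,0],[0,0,0,0,0,0],[0,0,0,0,0,0]]'
```

```text
clock: 11.37
position: [0.5514, 0.2195, 0.0904]
ee_rot: [1.842, 2.543, 0.001]
force: [-8.4, -5.8, 26.4]
width: 0.359
gripper_force: 55.0
clock: 11.87
position: [0.5513, 0.2196, 0.0898]
ee_rot: [1.841, 2.542, 0.001]
force: [-16.3, -12.3, 57.2]
width: 0.359
gripper_force: 55.0
```

The force rises sharply at TCP z≈0.090, so the bushing is seated. I relieve the load, release, rise and look.

```bash
python3 -m creep '[[0,0,-0.004,0,0,0],[0,0,-0.004,0,0,0],[0,0,0,0,0,0],[0,0,0,0,0,0],[0,0,0,0,0,0]]'
python3 -m creep '[[0,0,0,0,0,0],[0,0,0,0,0,0],[0,0,0,0,0,0],[0,0,0,0,0,0],[0,0,0,0,0,0],[0,0,0,0,0,0]]' -0.3
python3 -m creep '[[0,0,-0.02,0,0,0],[0,0,-0.06,0,0,0],[0,0,-0.09,0,0,0],[0,0,-0.09,0,0,0],[-0.04,0,-0.08,0,0,0],[-0.06,0,-0.02,0,0,0],[-0.06,0,0,0,0,0],[-0.04,0,0,0,0,0],[0,0,0,0,0,0],[0,0,0,0,0,0],[0,0,0,0,0,0]]'
python3 - <<'E'
from h import *
s,g=grab('wrist'); S=grab('scene')[1]
a=g['frame'][:330,150:500]; b=cv2.resize(S['frame'][130:240,290:420],None,fx=3,fy=3,interpolation=2)
o=np.zeros((330,350+390,3),'uint8'); o[:,:350]=a; o[:330,350:]=b
cv2.imwrite('pics/m1.png',o[:,:,::-1]); units([.5785,.1297,.16])
h=cv2.cvtColor(g['frame'],cv2.COLOR_RGB2HSV); m=cv2.inRange(h,(5,110,40),(17,255,255))
n,l,st,c=cv2.connectedComponentsWithStats(m)
for i in range(1,n):
    if st[i,4]>300: print(c[i],st[i],plane(g,c[i],.068,s))
m=(g['frame'].max(2)<60).astype('uint8')
n,l,st,c=cv2.connectedComponentsWithStats(m)
for i in range(1,n):
    if st[i,4]>300: print(c[i],st[i],plane(g,c[i],.12,s))
E
```

```text
clock: 12.28
position: [0.5513, 0.2195, 0.09]
ee_rot: [1.842, 2.543, 0.001]
force: [-6.5, -6.8, 24.4]
width: 0.362
gripper_force: 55.0
clock: 12.78
position: [0.5513, 0.2192, 0.0876]
ee_rot: [-1.843, -2.544, 0.0]
force: [-0.3, 0.8, -0.7]
width: 0.646
gripper_force: 0.0
clock: 13.7
position: [0.576, 0.144, 0.2322]
ee_rot: [-1.842, -2.544, -0.001]
force: [-0.0, -0.4, -0.5]
width: 0.651
gripper_force: 0.0
rows 3 units/row [-0.0125 -0.0018  0.0601] total [-0.0374 -0.0053  0.1803] yaw 108.25 toolz [-1.e-04  7.e-04 -1.e+00] pos [0.5758 0.1445 0.2321]
[320.08680851  97.30950355] [ 285   61   71   74 3525] [0.55096674 0.21913727 0.068     ]
[524.87772611 260.53461261] [  434   148   171   178 15269] [0.73952464 0.15166852 0.12      ]
[320.55534709 214.77141964] [ 280  185   80   61 3198] [0.57816794 0.13741717 0.12      ]
[320.9702246  342.59863946] [    0   233   640   167 37044] [0.61272493 0.03338542 0.12      ]
[402.56043956 307.71153846] [392 296  19  30 364] [0.66475839 0.08426719 0.12      ]
```

View pics/m1.png

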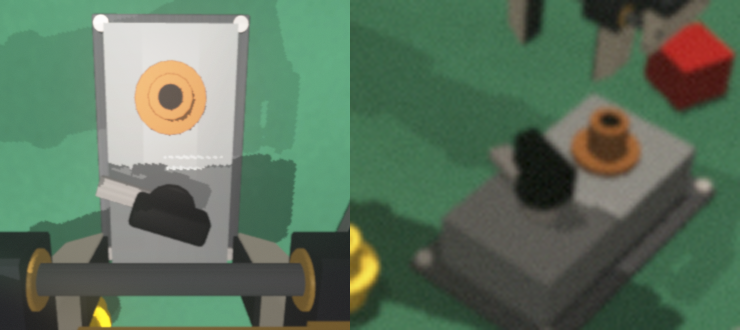

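The bushing sits flush in the bore. The knob is at (170,212) in the wrist crop with the finger pointing left, about 182° world. Next I turn over the knob.

```bash
python3 -m creep '[[-0.02,-0.003,0.02,0,0,0],[-0.012,0,0.03,0,0,-0.03],[0,0,0.03,0,0,-0.055],[0,0,0.03,0,0,-0.055],[0,0,0.03,0,0,-0.055],[0,0,0.02,0,0,-0.055],[0,0,0.01,0,0,-0.055],[0,0,0,0,0,-0.055],[0,0,0,0,0,-0.055],[0,0,0,0,0,-0.055],[0,0,0,0,0,-0.055],[0,0,0,0,0,-0.055],[0,0,0,0,0,-0.035],[0,0,0,0,0,0],[0,0,0,0,0,0],[0,0,0,0,0,0]]'
python3 - <<'E'
from h import *
s,g=grab('wrist'); save(g,'w5.png'); print(s['joints'].round(2))
units([.5787,.132,.113],yaw=182)
m=(g['frame'].max(2)<60).astype('uint8'); m[233:,:200]=0;m[233:,440:]=0
n,l,st,c=cv2.connectedComponentsWithStats(m)
for i in range(1,n):
    if st[i,4]>300: print(c[i],st[i],plane(g,c[i],.127,s))
E
```

```text
clock: 15.13
position: [0.5791, 0.1305, 0.1636]
ee_rot: [0.049, -3.141, 0.0]
force: [0.3, -0.9, 0.3]
width: 0.647
gripper_force: 0.0
[ 0.29  0.64 -0.91  1.7   0.56  1.09  0.8 ]
rows 2 units/row [0.0005 0.0018 0.0634] total [0.001  0.0036 0.1269] yaw -178.18 toolz [-1.e-04 -1.e-04 -1.e+00] pos [0.5792 0.1306 0.1637]
turn units tot (tool z) -0.0014682618222427854
[ 74.12810707 139.39388145] [ 61 127  27  26 523] [0.52894494 0.00772506 0.127     ]
[321.18815636 228.84947491] [ 288  192   68   72 3428] [0.57160052 0.13125232 0.127     ]
[250.88235294 252.92156863] [240 237  19  27 306] [0.58637717 0.09398529 0.127     ]
[320.48044566 348.85879945] [ 200  296  240  104 8796] [0.64465175 0.13319499 0.127     ]
[237.81871345 308.04678363] [231 296  18  30 342] [0.61972184 0.08609674 0.127     ]
[402.51933702 307.7679558 ] [392 296  18  30 362] [0.61663389 0.1782489  0.127     ]
```

View pics/w5.png

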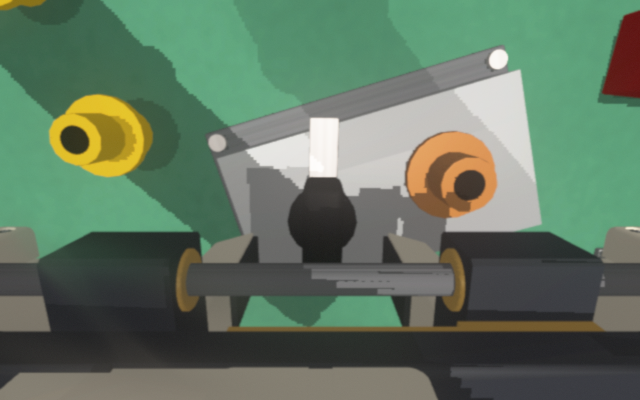

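The bar is aligned with the tool, its end at col ~322 between the fingers. Now I go down, grip it and turn clockwise.

```bash
python3 -m creep '[[0,0.002,0.02,0,0,0],[0,0.001,0.04,0,0,0],[0,0,0.04,0,0,0],[0,0,0.02,0,0,0],[0,0,0.007,0,0,0],[0,0,0,0,0,0],[0,0,0,0,0,0]]' -0.3
python3 -m creep '[[0,0,0,0,0,0],[0,0,0,0,0,0],[0,0,0,0,0,0],[0,0,0,0,0,0],[0,0,0,0,0,0],[0,0,0,0,0,0],[0,0,0,0,0,0]]' 1 20
python3 -c "
from h import *
units([.5787,.132,.113]);print(arm.observe()['ft_torque'])"
```

```text
clock: 15.77
position: [0.5794, 0.132, 0.1135]
ee_rot: [-0.053, 3.141, 0.0]
force: [0.2, 0.2, 1.0]
width: 0.651
gripper_force: 0.0
clock: 16.35
position: [0.5792, 0.1316, 0.1132]
ee_rot: [-0.053, 3.141, -0.0]
force: [-0.6, -0.7, 1.0]
width: 0.238
gripper_force: 19.8
rows 1 units/row [0.0013 0.001  0.0005] total [0.0013 0.001  0.0005] yaw -178.07 toolz [ 1.e-04 -2.e-04 -1.e+00] pos [0.5792 0.1316 0.1132]
[-0.01177802 -0.1224581   0.01934457]
```

Width 0.238 × 92 mm ≈ 22 mm, so the bar is held. Turning.

```bash
python3 -m creep '[[0,0,0,0,0,0.02],[0,0,0,0,0,0.04],[0,0,0,0,0,0.04],[0,0,0,0,0,0.04],[0,0,0,0,0,0.04],[0,0,0,0,0,0.04],[0,0,0,0,0,0.04],[0,0,0,0,0,0.04],[0,0,0,0,0,0],[0,0,0,0,0,0]]'
python3 -c "
from h import *
units([.5787,.132,.113],yaw=108);print(arm.observe()['ft_torque'],arm.observe()['force'])"
```

```text
clock: 17.18
position: [0.5793, 0.1317, 0.1132]
ee_rot: [0.916, 3.005, -0.0]
force: [-0.4, -0.4, 0.0]
width: 0.241
gripper_force: 19.8
rows 1 units/row [ 0.0016 -0.0003  0.0005] total [ 0.0016 -0.0003  0.0005] yaw 146.08 toolz [ 3.e-04 -3.e-04 -1.e+00] pos [0.5793 0.1317 0.1132]
turn units tot (tool z) 0.31734484547453523
[ 0.10906437 -0.23358653  0.00260606] [-0.36328528 -0.37235653  0.03163309]
```

```bash
python3 -m creep '[[0,0,0,0,0,0.03],[0,0,0,0,0,0.04],[0,0,0,0,0,0.04],[0,0,0,0,0,0.04],[0,0,0,0,0,0.04],[0,0,0,0,0,0.04],[0,0,0,0,0,0.03],[0,0,0,0,0,0.02],[0,0,0,0,0,0.02],[0,0,0,0,0,0],[0,0,0,0,0,0]]'
python3 -m creep '[[0,0,0,0,0,0.01],[0,0,0,0,0,0.01],[0,0,0,0,0,0],[0,0,0,0,0,0],[0,0,0,0,0,0]]'
python3 -c "
from h import *
units([.5787,.132,.113],yaw=108);print(arm.observe()['ft_torque'],arm.observe()['force'])"
```

```text
clock: 18.1
position: [0.5794, 0.1319, 0.1132]
ee_rot: [1.799, 2.575, 0.001]
force: [1.3, -0.3, 0.5]
width: 0.24
gripper_force: 19.9
clock: 18.52
position: [0.5794, 0.132, 0.1132]
ee_rot: [1.856, 2.535, 0.001]
force: [2.8, 1.9, -0.0]
width: 0.236
gripper_force: 20.0
rows 1 units/row [ 0.0005 -0.0017  0.0005] total [ 0.0005 -0.0017  0.0005] yaw 107.59 toolz [ 5.e-04  4.e-04 -1.e+00] pos [0.5794 0.132  0.1132]
turn units tot (tool z) -0.0034383269799874937
[ 0.29425241 -0.67239847  0.32500234] [ 2.75412557  1.89298324 -0.02608848]
```

```bash
python3 -m creep '[[0,0,0,0,0,0.01],[0,0,0,0,0,0.01],[0,0,0,0,0,0],[0,0,0,0,0,0],[0,0,0,0,0,0]]' 1 35
python3 -c "
from h import *
units([.5787,.132,.113],yaw=108);print(arm.observe()['ft_torque'],arm.observe()['force'])"
```

```text
clock: 18.93
position: [0.5793, 0.1323, 0.1132]
ee_rot: [-1.908, -2.496, -0.001]
force: [2.7, 4.6, -0.2]
width: 0.242
gripper_force: 36.0
rows 1 units/row [-0.0004 -0.0016  0.0006] total [-0.0004 -0.0016  0.0006] yaw 105.19 toolz [ 4.e-04  6.e-04 -1.e+00] pos [0.5793 0.1323 0.1132]
turn units tot (tool z) -0.02342185361249278
[ 0.81589123 -0.66130483  1.04702181] [ 2.7178871   4.57402383 -0.23225349]
```

The moment has risen to about 1 N·m, so the knob is at its stop. I release, rise and check.

```bash
python3 -m creep '[[0,0,0,0,0,0],[0,0,0,0,0,0],[0,0,0,0,0,0],[0,0,0,0,0,0],[0,0,0,0,0,0]]' -0.3
python3 -m creep '[[0,0,-0.02,0,0,0],[0,0,-0.06,0,0,0],[0,0,-0.09,0,0,0],[-0.03,0,-0.09,0,0,0],[-0.05,0,-0.06,0,0,0],[-0.05,0,0,0,0,0],[-0.02,0,0,0,0,0],[0,0,0,0,0,0],[0,0,0,0,0,0],[0,0,0,0,0,0],[0,0,0,0,0,0]]'
python3 - <<'E'
from h import *
s,g=grab('wrist'); S=grab('scene')[1]
a=g['frame'][:330,150:500]; b=cv2.resize(S['frame'][130:240,290:420],None,fx=3,fy=3,interpolation=2)
o=np.zeros((330,740,3),'uint8'); o[:,:350]=a; o[:,350:]=b
cv2.imwrite('pics/m2.png',o[:,:,::-1])
E
```

```text
clock: 19.35
position: [0.5789, 0.1311, 0.1129]
ee_rot: [-1.91, -2.494, 0.002]
force: [-0.1, 0.2, -0.9]
width: 0.553
gripper_force: 0.0
clock: 20.27
position: [0.594, 0.0754, 0.2404]
ee_rot: [-1.906, -2.495, 0.001]
force: [-0.3, -0.1, -0.1]
width: 0.65
gripper_force: 0.0
```

View pics/m2.png

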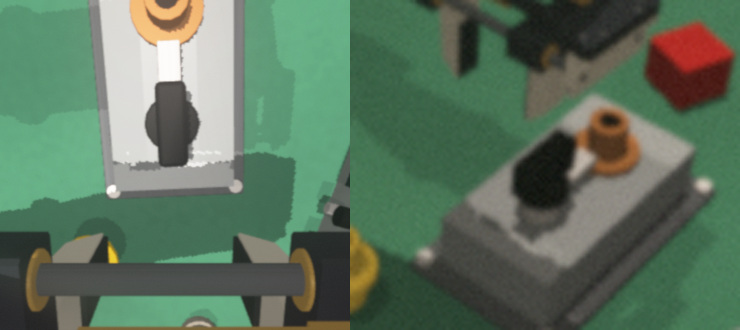

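The finger lies over the shoulder and points at the bore, with the tip at about (168,42) in the crop. The bushing is flush and the gripper is clear.

```bash
python3 -c "
from cell import arm
print(arm.sign_off())"
```

```text
the job is handed in; nothing more can be done
None
```

The fitting bushing is pressed in and looks flush on the head, the clamp is turned clockwise to its stop over the shoulder, nothing else was moved, and I handed the job in at about 20 s on the robot's clock.

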